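# Set the colorimeter's filter rod to its middle click

## Task

Two school colorimeters stand on the bench, one with a red knob and one with a blue knob on its filter rod. Pull the red-knobbed rod straight out from fully in to its middle click and let go, so that it rests there, neither fully in nor fully out. Leave the blue-knobbed rod fully in.

Things in the scene. Friction and masses are not known exactly. Their poses are not given: they have to be found in the camera images.
- red_rod (a joint): Travel of the red-knobbed filter rod out of its case, in m: 0 fully in (the start), 0.030 middle click, 0.060 fully out (end stop). A sprung detent with valleys at these three places resists with at most about 8 N between them; let go within about 12 mm of a click, the rod draws itself into that click and stays.
- red_knob (a point): Centre of the red plastic knob, a level cylinder 26 mm in diameter and 26 mm long on the end of the 10 mm steel filter rod, 45 mm above the table. Its x axis runs along the rod into the case, so the rod comes out along -x; y is level across the rod (pinch along y from above); z is up. With the rod fully in, it lies 40 mm in front of the case's front face.
- blue_rod (a joint): The same travel for the blue-knobbed rod of the other, otherwise equal colorimeter: 0 fully in, 0.030 middle click, 0.060 fully out. It starts fully in and is to stay there.
- blue_knob (a point): Centre of the blue knob; same size, height and axes as the red one, on the other colorimeter. Both cases are white boxes fixed to the bench, 200 mm deep (along the rod), 150 mm wide, centred on the rod, 60 mm high at the front, 80 mm high from 30 mm behind the front face, with a black cap up to 109 mm high 145 mm behind the front face.

How it is judged:
At the end, for the whole second after the job is handed in: The red-knobbed rod is at rest in its middle click (travel 30 mm, within 10 mm) and the blue-knobbed rod is still fully in (within 10 mm) (value of joint red_rod between 0.02 and 0.04 m and velocity of joint red_rod between -0.01 and 0.01 m/s and value of joint blue_rod below 0.01 m); the robot touches nothing.
It fails at once if the blue-knobbed rod is pulled out by more than 10 mm (value of joint blue_rod above 0.01 m).
It also fails if it takes over 35 s, if anything falls off the work surface, if the arm or the gripper's body presses on something with over 40 N, if the wrist force passes 120 N, or if a joint passes its speed limit or range.

## Robot

A 7-joint arm with a two-finger parallel gripper is mounted at the origin on the work surface. World frame = base frame: x ahead of the robot, y to its left, z up, the work surface at z = 0. Lengths are in m, angles in rad, forces in N, time in s.
With the tool pointing down it reaches from about 0.425 to 0.925 m from the base axis. Payload 6.8 kg.
Tool frame: the origin (TCP) lies midway between the tips of the shut fingers; the grasp point (between the pads) lies 19 mm behind it; z points along the fingers, y is the line along which they close (so a half turn about z gives the same grasp; the last joint's range is limited). The gripper opens to 85 mm and grips with 20 to 120 N. Pads are 22 mm wide; open, the fingers measure 114 mm over their backs; the gripper's body (76 mm by 85 mm) begins 54 mm behind the grasp point. The pads swing forward as they close: fully open they stand 13 mm farther back than shut.
Start: joints at [0.999, 0.477, 0.022, 1.555, -0.011, 1.109, -0.083], TCP at [0.302, -0.604, 0.193] pointing down, gripper open.
Joint ranges: [-2.96, 2.96], [-0.34, 2.1], [-1.41, 1.46], [0.24, 2.44], [-1.37, 4.51], [0.17, 1.92], [-2.96, 2.96]. Speed limits (rad/s): [2.39, 2.39, 3.14, 3.14, 3.14, 3.14, 3.14].

## Interface

Orientations are given as a unit quaternion [w, x, y, z].
In Python, from station import bot gives the robot as it stands.
- The arm moves only by the tool jog_arm, never from a script. Its argument "rows" is a list of rows, each an object of numbers: "fingers": the finger opening in mm, from 0 to 85.4; "x", "y", "z": the shift along the tool's x, y, z in mm; "ax", "ay", "az": the turn, a rotation vector about the tool's x, y, z in degrees. A call has exactly 8 rows; each row shifts and turns the commanded pose from where the row before left it, along the tool's axes as they then stand; what a row does not reach is not made up. A row lasts 1/10 s, in which the tool goes at most 50 mm and 8.59 degrees, less where a joint would pass 70% of its speed; a pose out of reach is approached as far as the arm can. A call with a gripper value outside its range is refused whole. The fingers move at their own pace and stop on an object; "force" is the grip in N (left out, the last holds). Time passes only in rows, so rows that do not move let the fingers close, or fill a call up. It gives the time, the measured TCP pose, the force, the opening and the grip force at its end, in the units of the state.
- bot.get_obs(): the state, without advancing time (a new reading comes with each control period).
- bot.read_camera(name): name is "scene" or "top"; returns a dict with "pixels" (400x640x3 uint8, red, green, blue), "vertical_fov" (degrees; the focal length in pixels is half the picture's height over the tangent of half this angle, whatever the lens; pixels are square), "cx", "cy" (the principal point, pixels), "world_from_camera" (4x4, takes a point from camera to world coordinates). Camera axes: x right, y down, z forward; pixel columns grow to the right and rows downward; lengths in m; the calibration is good to about 2 mm. A picture is of the moment at which its call begins. There is no depth.
- bot.hand_in(): hands the job in; it is judged then, once.
The state is a dict: "t": time; "q": joint angles; "joint_vel": joint speeds; "joint_torque": joint torques, N m; "eef_pos": TCP position; "tool_rot": TCP orientation; "contact_force": force on the tool from outside, world axes, zero at the start; "torque": the same for the moment, N m; "gripper_width": opening from 0.0 (shut) to 1.0 (fully open); "grasp_force": force on a finger pad.
Only numpy, scipy, OpenCV 4.12 (cv2) and the standard library are available. Lean on these libraries where they do the work, as an engineer would, in place of code of your own. Each camera call takes 0.05 s, during which the arm holds its last target. There are 200 camera calls.

## Working session

There is one attempt and no reset: what is moved stays moved. The work goes in short steps, Python scripts to look and compute and a tool call to move; the robot and the scene stay as the last step left them, time stands still between calls to the robot, and variables do not carry over. Pictures are saved under pics/ and viewed, at most 10 in all, crops included, and the job is handed in when it is done.

Besides the shell and the picture viewer there is one more tool, called after ">>>" as a command line: name --argument value ..., lists and objects as JSON in quotes. jog_arm: Moves the arm, as the interface text tells. Its arguments: {"type":"object","properties":{"rows":{"type":"array","items":{"type":"object","properties":{"fingers":{"type":"number"},"x":{"type":"number"},"y":{"type":"number"},"z":{"type":"number"},"ax":{"type":"number"},"ay":{"type":"number"},"az":{"type":"number"}}}},"force":{"type":"number"}},"required":["rows"]}

```bash
mkdir -p pics; python3 - <<'E'
from station import bot
import cv2,numpy as np,pickle
o=bot.get_obs();print({k:np.round(v,3) for k,v in o.items()})
for n in("top","scene"):
    c=bot.read_camera(n);pickle.dump(c,open(n+".pkl","wb"))
    cv2.imwrite(f"pics/{n}0.png",c["pixels"][...,::-1]);print(n,c["vertical_fov"],c["cx"],c["cy"],np.round(c["world_from_camera"],3))
    h=cv2.cvtColor(c["pixels"],cv2.COLOR_RGB2HSV)
    for nm,lo,hi in(("red",(0,150,60),(8,255,255)),("red2",(172,150,60),(180,255,255)),("blue",(100,140,50),(130,255,255))):
        k,l,s,ce=cv2.connectedComponentsWithStats(cv2.inRange(h,lo,hi))
        print(nm,[(s[i].tolist(),ce[i].round(1).tolist()) for i in range(1,k) if s[i][4]>15])
E
```

```text
{'t': np.float64(0.0), 'q': array([ 0.999,  0.478,  0.022,  1.556, -0.011,  1.109, -0.083]), 'joint_vel': array([ 0.001, -0.001, -0.   , -0.   ,  0.   ,  0.   ,  0.002]), 'joint_torque': array([-1.0000e-03, -5.9646e+01,  1.6080e+00, -2.8120e+01,  1.2000e-02,
        9.0000e-03, -0.0000e+00]), 'eef_pos': array([ 0.302, -0.603,  0.192]), 'tool_rot': array([-0.001,  0.973,  0.23 , -0.   ]), 'contact_force': array([0.557, 0.182, 0.232]), 'torque': array([ 0.009, -0.02 ,  0.079]), 'grasp_force': np.float64(0.0), 'gripper_width': np.float64(0.999)}
top 49.791491821697676 317.8363841108649 203.09125051688505 [[-0.016 -0.994  0.106  0.422]
 [-0.999  0.019  0.029 -0.031]
 [-0.03  -0.105 -0.994  0.97 ]
 [ 0.     0.     0.     1.   ]]
red [([436, 190, 11, 13, 120], [441.1, 196.5])]
red2 []
blue [([0, 40, 58, 81, 681], [40.7, 91.1]), ([257, 185, 11, 13, 107], [261.5, 191.3])]
scene 48.14507455522894 320.02423195681956 196.61429930451416 [[-0.749  0.506 -0.428  0.941]
 [ 0.662  0.588 -0.465  0.431]
 [ 0.016 -0.631 -0.775  0.802]
 [ 0.     0.     0.     1.   ]]
red [([246, 133, 12, 8, 61], [252.0, 136.7])]
red2 []
blue [([352, 237, 12, 10, 66], [357.3, 240.7])]
```

View pics/top0.png

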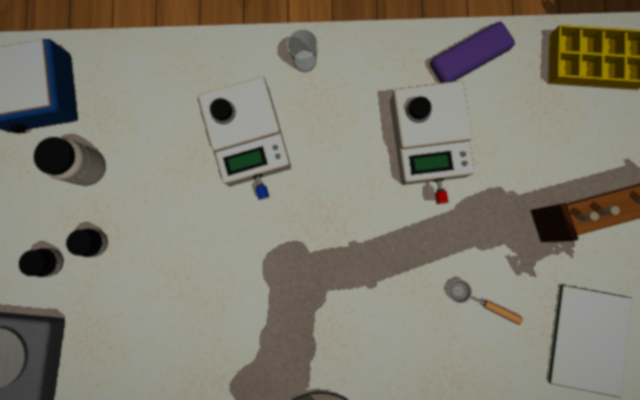

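View pics/scene0.png

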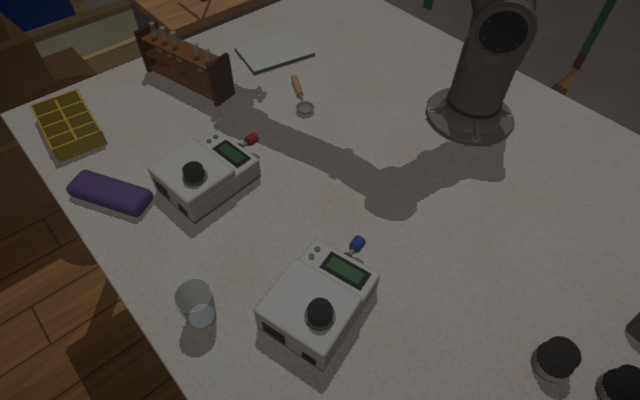

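```bash
cat > h.py <<'E'
import pickle,numpy as np
def ray(c,u,v):
    f=200/np.tan(np.radians(c["vertical_fov"])/2);T=np.array(c["world_from_camera"])
    return T[:3,3],T[:3,:3]@np.array([(u-c["cx"])/f,(v-c["cy"])/f,1])
def at(c,u,v,z):
    p,d=ray(c,u,v);return p+d*(z-p[2])/d[2]
E
python3 - <<'E'
from h import *
import cv2
t=pickle.load(open("top.pkl","rb"));s=pickle.load(open("scene.pkl","rb"))
for n,a,b in(("red",(441.1,196.5),(252,136.7)),("blue",(261.5,191.3),(357.3,240.7))):
    p,d=ray(t,*a);q,e=ray(s,*b);d=d/np.linalg.norm(d);e=e/np.linalg.norm(e)
    k=np.linalg.lstsq(np.c_[d,-e],q-p,rcond=None)[0]
    print(n,at(t,*a,.05).round(4),at(s,*b,.05).round(4),(p+d*k[0]).round(4),(q+e*k[1]).round(4))
im=t["pixels"][70:220,380:490,::-1];cv2.imwrite("pics/c1.png",cv2.resize(im,None,fx=4,fy=4,interpolation=cv2.INTER_CUBIC))
print(at(t,535,208,.0))
E
```

```text
red [ 0.529  -0.2673  0.05  ] [ 0.5273 -0.2681  0.05  ] [ 0.5287 -0.2667  0.0521] [ 0.5283 -0.2663  0.0519]
blue [0.5477 0.1173 0.05  ] [0.545  0.1144 0.05  ] [0.5471 0.1166 0.0545] [0.5474 0.1163 0.0545]
[ 0.50499806 -0.48636383  0.        ]
```

View pics/c1.png

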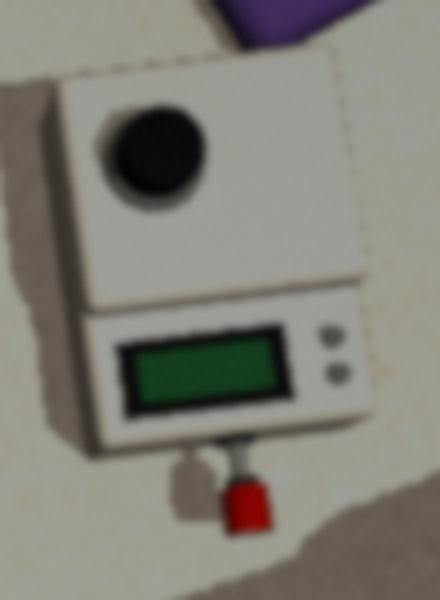

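```bash
python3 - <<'E'
from h import *
t=pickle.load(open("top.pkl","rb"))
P=lambda u,v,z:at(t,380+u/4,70+v/4,z)
for a,b,z in(((102,447),(372,413),.06),((92,308),(362,275),.08),((58,82),(335,50),.08)):
    A,B=P(*a,z),P(*b,z);d=(A-B)[:2];m=(A+B)/2
    print(A.round(4),B.round(4),"w",np.hypot(*d),"yaw of x",np.degrees(np.arctan2(-d[0],d[1])),"mid",m.round(4))
A,B=P(92,308,.08),P(58,82,.08);d=(B-A);print("left edge yaw",np.degrees(np.arctan2(d[1],d[0])),np.linalg.norm(d))
A,B=P(362,275,.08),P(335,50,.08);d=(B-A);print("right edge yaw",np.degrees(np.arctan2(d[1],d[0])),np.linalg.norm(d))
from station import bot
from scipy.spatial.transform import Rotation as R
q=bot.get_obs()["tool_rot"];print(R.from_quat(q,scalar_first=True).as_matrix().round(3))
E
```

```text
[ 0.5607 -0.1912  0.06  ] [ 0.576  -0.3339  0.06  ] w 0.14350631212709866 yaw of x 6.115105857957685 mid [ 0.5684 -0.2626  0.06  ]
[ 0.6313 -0.1852  0.08  ] [ 0.6457 -0.326   0.08  ] w 0.14148674599891592 yaw of x 5.821273694782672 mid [ 0.6385 -0.2556  0.08  ]
[ 0.7541 -0.1717  0.08  ] [ 0.7676 -0.3182  0.08  ] w 0.1471472741209155 yaw of x 5.2906637883348715 mid [ 0.7608 -0.245   0.08  ]
left edge yaw 6.279691095344452 0.1235030299607821
right edge yaw 3.633411680086784 0.12222548092844135
[[ 0.894  0.447 -0.001]
 [ 0.447 -0.894  0.001]
 [-0.    -0.002 -1.   ]]
```

>>> jog_arm --rows '[{"az":7,"fingers":85},{"az":7},{"az":7},{"x":29,"y":-35},{"x":29,"y":-35},{"x":29,"y":-35},{"x":29,"y":-35},{"x":29,"y":-35}]' --force 40

```text
invalid input
```

>>> jog_arm --rows '[{"x":29,"y":-35},{"x":29,"y":-35},{"x":29,"y":-35},{"x":26,"y":-34},{},{},{},{}]'

```text
invalid input
```

```bash
cat >> h.py <<'E'
def state(x=.529,y=-.2665,z=.025,yaw=5.5):
    from station import bot
    from scipy.spatial.transform import Rotation as R
    o=bot.get_obs();M=R.from_quat(o["tool_rot"],scalar_first=True)
    T=R.from_euler("z",yaw,degrees=True)*R.from_euler("x",180,degrees=True)
    print("t",o["t"],"pos",o["eef_pos"].round(4),"F",o["contact_force"].round(1),"w",o["gripper_width"].round(3),o["grasp_force"].round(1))
    print("shift mm tool",(M.inv().apply(np.array([x,y,z])-o["eef_pos"])*1e3).round(1),"turn deg",np.degrees((M.inv()*T).as_rotvec()).round(2))
E
python3 -c "from h import *;state()"
```

```text
Traceback (most recent call last):
  File "h.py", line 12, in state
    print("t",o["t"],"pos",o["eef_pos"].round(4),"F",o["contact_force"].round(1),"w",o["gripper_width"].round(3),o["grasp_force"].round(1))
                                                                                     ^^^^^^^^^^^^^^^^^^^^^^^^
AttributeError: 'float' object has no attribute 'round'
```

>>> jog_arm --rows '[{"x":0,"y":0,"z":0,"ax":0,"ay":0,"az":7,"fingers":85},{"x":0,"y":0,"z":0,"ax":0,"ay":0,"az":7,"fingers":85},{"x":0,"y":0,"z":0,"ax":0,"ay":0,"az":7,"fingers":85},{"x":29,"y":-35,"z":0,"ax":0,"ay":0,"az":0,"fingers":85},{"x":29,"y":-35,"z":0,"ax":0,"ay":0,"az":0,"fingers":85},{"x":29,"y":-35,"z":0,"ax":0,"ay":0,"az":0,"fingers":85},{"x":29,"y":-35,"z":0,"ax":0,"ay":0,"az":0,"fingers":85},{"x":29,"y":-35,"z":0,"ax":0,"ay":0,"az":0,"fingers":85}]' --force 40

```text
t: 0.9
eef_pos: [0.4298, -0.4136, 0.1926]
tool_rot: [-0.0, 0.999, 0.049, -0.0]
contact_force: [1.1, 0.7, 0.2]
gripper_width: 0.995
grasp_force: 0.0
```

```bash
sed -i 's/o\["gripper_width"\].round(3),o\["grasp_force"\].round(1)/o["gripper_width"],o["grasp_force"]/' h.py
python3 -c "from h import *;state()"
```

```text
t 0.9 pos [ 0.4298 -0.4136  0.1926] F [1.1 0.7 0.2] w 0.9948656499409886 0.0
shift mm tool [ 113.1 -136.8  167.6] turn deg [-0.02  0.02  0.07]
```

>>> jog_arm --rows '[{"x":28,"y":-34,"z":0,"ax":0,"ay":0,"az":0,"fingers":85},{"x":28,"y":-34,"z":0,"ax":0,"ay":0,"az":0,"fingers":85},{"x":28,"y":-34,"z":0,"ax":0,"ay":0,"az":0,"fingers":85},{"x":29,"y":-35,"z":0,"ax":0,"ay":0,"az":0,"fingers":85},{"x":0,"y":0,"z":40,"ax":0,"ay":0,"az":0,"fingers":85},{"x":0,"y":0,"z":40,"ax":0,"ay":0,"az":0,"fingers":85},{"x":0,"y":0,"z":20,"ax":0,"ay":0,"az":0,"fingers":85},{"x":0,"y":0,"z":0,"ax":0,"ay":0,"az":0,"fingers":85}]'

```text
t: 1.7
eef_pos: [0.5257, -0.2668, 0.0894]
tool_rot: [-0.001, 0.999, 0.049, -0.003]
contact_force: [-0.4, 0.4, 0.1]
gripper_width: 0.997
grasp_force: 0.0
```

```bash
python3 - <<'E'
from h import *
state()
from station import bot
import cv2
c=bot.read_camera("scene");cv2.imwrite("pics/s1.png",cv2.resize(c["pixels"][60:220,150:350,::-1],None,fx=4,fy=3.75*4/3.75,interpolation=cv2.INTER_CUBIC)[:600])
E
```

```text
t 1.7 pos [ 0.5257 -0.2668  0.0894] F [-0.4  0.4  0.1] w 0.9974440337912479 0.0
shift mm tool [ 3.8  0.3 64.3] turn deg [-0.19  0.37  0.1 ]
```

View pics/s1.png

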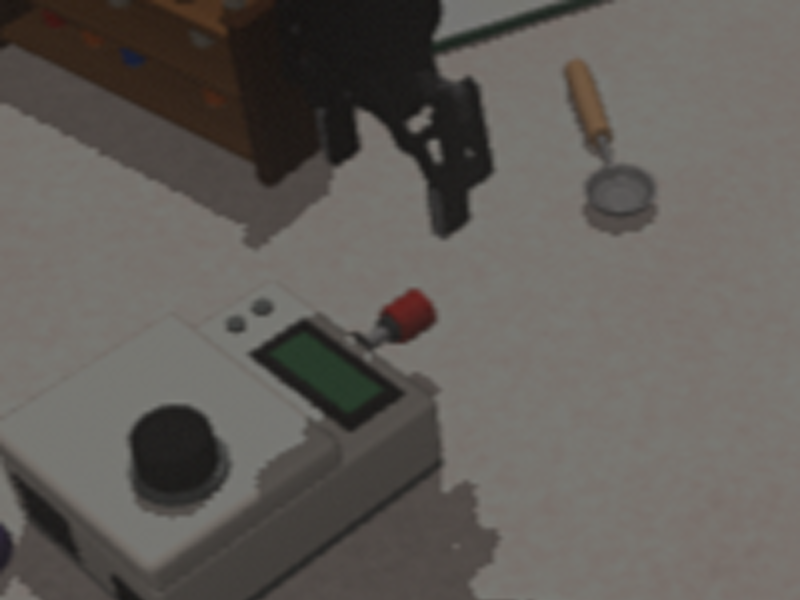

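>>> jog_arm --rows '[{"x":2,"y":0,"z":16,"ax":0,"ay":0,"az":0,"fingers":85},{"x":0,"y":0,"z":16,"ax":0,"ay":0,"az":0,"fingers":85},{"x":0,"y":0,"z":16,"ax":0,"ay":0,"az":0,"fingers":85},{"x":0,"y":0,"z":16,"ax":0,"ay":0,"az":0,"fingers":85},{"x":0,"y":0,"z":0,"ax":0,"ay":0,"az":0,"fingers":85},{"x":0,"y":0,"z":0,"ax":0,"ay":0,"az":0,"fingers":85},{"x":0,"y":0,"z":0,"ax":0,"ay":0,"az":0,"fingers":85},{"x":0,"y":0,"z":0,"ax":0,"ay":0,"az":0,"fingers":85}]'

```text
t: 2.55
eef_pos: [0.5313, -0.2683, 0.0301]
tool_rot: [0.0, 0.999, 0.049, 0.001]
contact_force: [0.2, -0.3, -0.3]
gripper_width: 0.994
grasp_force: 0.0
```

```bash
python3 - <<'E'
from h import *
state()
from station import bot
import cv2
c=bot.read_camera("scene");cv2.imwrite("pics/s2.png",cv2.resize(c["pixels"][80:180,190:320,::-1],None,fx=5,fy=5,interpolation=cv2.INTER_CUBIC))
E
```

```text
t 2.55 pos [ 0.5313 -0.2683  0.0301] F [ 0.2 -0.3 -0.3] w 0.9941905381588593 0.0
shift mm tool [-2.1 -2.   5.1] turn deg [ 0.06 -0.11  0.07]
```

View pics/s2.png

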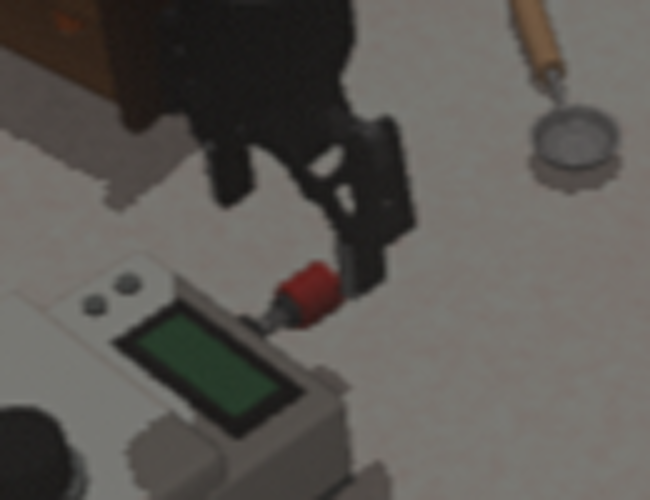

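```bash
python3 - <<'E'
from h import *
s=pickle.load(open("scene.pkl","rb"))
for u,v,z in((297,235,.043),(297,235,.06),(230,203,.043),(365,290,.043),(230,203,.06),(365,290,.06),(310,295,.047)):print(u,v,z,at(s,190+u/5,80+v/5,z).round(4))
E
```

```text
297 235 0.043 [ 0.5077 -0.3073  0.043 ]
297 235 0.06 [ 0.5174 -0.2907  0.06  ]
230 203 0.043 [ 0.5194 -0.3486  0.043 ]
365 290 0.043 [ 0.5057 -0.2535  0.043 ]
230 203 0.06 [ 0.5288 -0.3311  0.06  ]
365 290 0.06 [ 0.5155 -0.2382  0.06  ]
310 295 0.047 [ 0.5304 -0.2644  0.047 ]
```

```bash
python3 - <<'E'
from h import *
state()
from station import bot
import cv2
c=bot.read_camera("scene");d=bot.read_camera("top")
a=cv2.resize(c["pixels"][80:180,190:320,::-1],None,fx=4,fy=4,interpolation=cv2.INTER_CUBIC)
pickle.dump(d,open("top2.pkl","wb"))
b=cv2.resize(d["pixels"][140:260,370:500,::-1],None,fx=4,fy=4,interpolation=cv2.INTER_CUBIC)
cv2.imwrite("pics/t2.png",b);cv2.imwrite("pics/s3.png",a)
old=pickle.load(open("scene.pkl","rb"));print(abs(np.array(c["world_from_camera"])-old["world_from_camera"]).max())
T=np.linalg.inv(c["world_from_camera"]);f=200/np.tan(np.radians(c["vertical_fov"])/2)
for p in((.5354,-.225,.043),(.527,-.311,.043),(.529,-.2665,.045)):
    q=T[:3,:3]@p+T[:3,3];u=q[:2]/q[2]*f+[c["cx"],c["cy"]];print(p,(u-[190,80])*5)
E
```

```text
t 2.6 pos [ 0.5311 -0.2682  0.0299] F [ 0.4 -0.1  0.4] w 0.9939825715701456 0.0
shift mm tool [-2.  -1.9  4.9] turn deg [ 0.05 -0.09  0.07]
0.0
(0.5354, -0.225, 0.043) [351.05547594 349.51012169]
(0.527, -0.311, 0.043) [260.76898721 248.22161833]
(0.529, -0.2665, 0.045) [310.0977829  294.43808312]
```

View pics/t2.png

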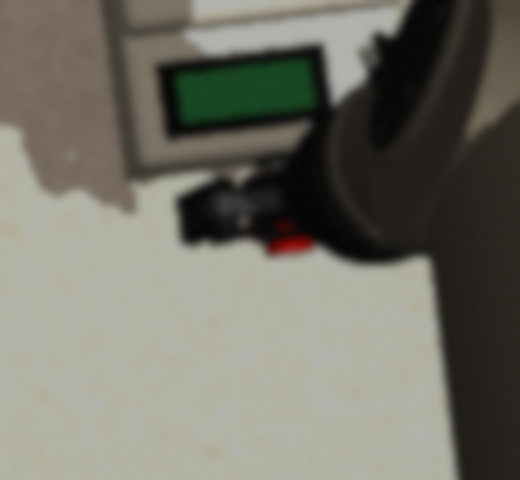

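View pics/s3.png

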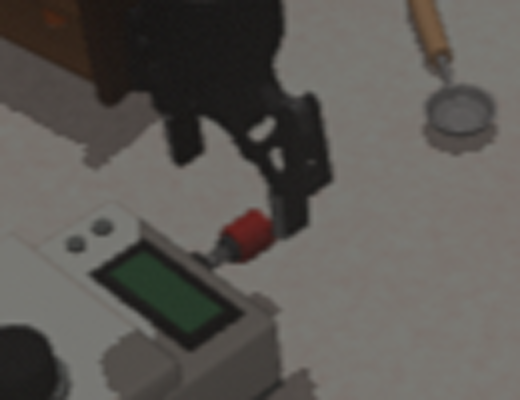

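```bash
python3 - <<'E'
from h import *
s=pickle.load(open("top2.pkl","rb"))
for u,v in((180,195),(185,240),(240,240)):
  for z in(.05,.08,.12):print(u,v,z,at(s,370+u/4,140+v/4,z).round(4))
E
```

```text
180 195 0.05 [ 0.5467 -0.2126  0.05  ]
180 195 0.08 [ 0.5426 -0.2067  0.08  ]
180 195 0.12 [ 0.5372 -0.1988  0.12  ]
185 240 0.05 [ 0.5224 -0.2143  0.05  ]
185 240 0.08 [ 0.5192 -0.2083  0.08  ]
185 240 0.12 [ 0.5148 -0.2004  0.12  ]
240 240 0.05 [ 0.5219 -0.2435  0.05  ]
240 240 0.08 [ 0.5186 -0.2365  0.08  ]
240 240 0.12 [ 0.5143 -0.2273  0.12  ]
```

```bash
python3 - <<'E'
from h import *
s=pickle.load(open("scene.pkl","rb"))
for u,v in((261.2,139.2),(235.8,121.2)):
  for z in(.043,.055,.065,.075):print(u,v,z,at(s,u,v,z).round(4))
E
```

```text
261.2 139.2 0.043 [ 0.5116 -0.253   0.043 ]
261.2 139.2 0.055 [ 0.5184 -0.2422  0.055 ]
261.2 139.2 0.065 [ 0.524  -0.2332  0.065 ]
261.2 139.2 0.075 [ 0.5297 -0.2242  0.075 ]
235.8 121.2 0.043 [ 0.521 -0.347  0.043]
235.8 121.2 0.055 [ 0.5277 -0.3348  0.055 ]
235.8 121.2 0.065 [ 0.5332 -0.3245  0.065 ]
235.8 121.2 0.075 [ 0.5388 -0.3143  0.075 ]
```

>>> jog_arm --rows '[{"x":-2,"y":-2,"z":4,"ax":0,"ay":0,"az":0,"fingers":85},{"x":0,"y":0,"z":0,"ax":0,"ay":0,"az":0,"fingers":36},{"x":0,"y":0,"z":0,"ax":0,"ay":0,"az":0,"fingers":36},{"x":0,"y":0,"z":0,"ax":0,"ay":0,"az":0,"fingers":36},{"x":0,"y":0,"z":0,"ax":0,"ay":0,"az":0,"fingers":36},{"x":0,"y":0,"z":0,"ax":0,"ay":0,"az":0,"fingers":36},{"x":0,"y":0,"z":0,"ax":0,"ay":0,"az":0,"fingers":36},{"x":0,"y":0,"z":0,"ax":0,"ay":0,"az":0,"fingers":36}]'

```text
t: 3.5
eef_pos: [0.5283, -0.2662, 0.0249]
tool_rot: [0.0, 0.999, 0.049, 0.0]
contact_force: [0.4, -0.1, -0.1]
gripper_width: 0.422
grasp_force: 0.0
```

```bash
python3 - <<'E'
from h import *
state()
from station import bot
import cv2
c=bot.read_camera("scene");cv2.imwrite("pics/s4.png",cv2.resize(c["pixels"][80:180,190:320,::-1],None,fx=5,fy=5,interpolation=cv2.INTER_CUBIC))
E
```

```text
t 3.5 pos [ 0.5283 -0.2662  0.0249] F [ 0.4 -0.1 -0.1] w 0.42235422741135364 0.0
shift mm tool [ 0.7  0.4 -0.1] turn deg [ 0.   -0.    0.07]
```

View pics/s4.png

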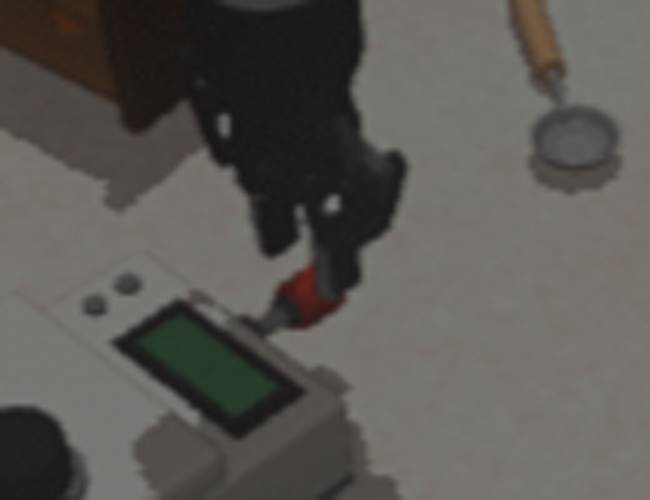

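```bash
python3 - <<'E'
from h import *
s=pickle.load(open("scene.pkl","rb"))
for u,v in((257.6,139),(245,131),(251.3,135)):
  for z in(.035,.045,.055,.065):print(u,v,z,at(s,u,v,z).round(4))
E
```

```text
257.6 139 0.035 [ 0.5134 -0.2665  0.035 ]
257.6 139 0.045 [ 0.5189 -0.2574  0.045 ]
257.6 139 0.055 [ 0.5245 -0.2483  0.055 ]
257.6 139 0.065 [ 0.5301 -0.2392  0.065 ]
245 131 0.035 [ 0.5201 -0.3101  0.035 ]
245 131 0.045 [ 0.5256 -0.3005  0.045 ]
245 131 0.055 [ 0.5311 -0.2908  0.055 ]
245 131 0.065 [ 0.5366 -0.2812  0.065 ]
251.3 135 0.035 [ 0.5167 -0.2881  0.035 ]
251.3 135 0.045 [ 0.5223 -0.2788  0.045 ]
251.3 135 0.055 [ 0.5278 -0.2694  0.055 ]
251.3 135 0.065 [ 0.5333 -0.26    0.065 ]
```

>>> jog_arm --rows '[{"x":0,"y":0,"z":0,"ax":0,"ay":0,"az":0,"fingers":46},{"x":0,"y":0,"z":0,"ax":0,"ay":0,"az":0,"fingers":46},{"x":0,"y":0,"z":4,"ax":0,"ay":0,"az":0,"fingers":46},{"x":0,"y":0,"z":4,"ax":0,"ay":0,"az":0,"fingers":46},{"x":0,"y":0,"z":4,"ax":0,"ay":0,"az":0,"fingers":46},{"x":0,"y":0,"z":3,"ax":0,"ay":0,"az":0,"fingers":46},{"x":0,"y":0,"z":0,"ax":0,"ay":0,"az":0,"fingers":46},{"x":0,"y":0,"z":0,"ax":0,"ay":0,"az":0,"fingers":46}]'

```text
t: 4.35
eef_pos: [0.5282, -0.2661, 0.0098]
tool_rot: [-0.0, 0.999, 0.049, -0.0]
contact_force: [0.6, 0.2, -0.3]
gripper_width: 0.533
grasp_force: 0.0
```

```bash
python3 - <<'E'
from h import *
state(z=.01)
from station import bot
import cv2
c=bot.read_camera("scene");cv2.imwrite("pics/s5.png",cv2.resize(c["pixels"][100:160,210:300,::-1],None,fx=8,fy=8,interpolation=cv2.INTER_CUBIC))
E
```

```text
t 4.35 pos [ 0.5282 -0.2661  0.0098] F [ 0.6  0.2 -0.3] w 0.5329589333142478 0.0
shift mm tool [ 0.7  0.4 -0.2] turn deg [-0.01  0.01  0.07]
```

View pics/s5.png

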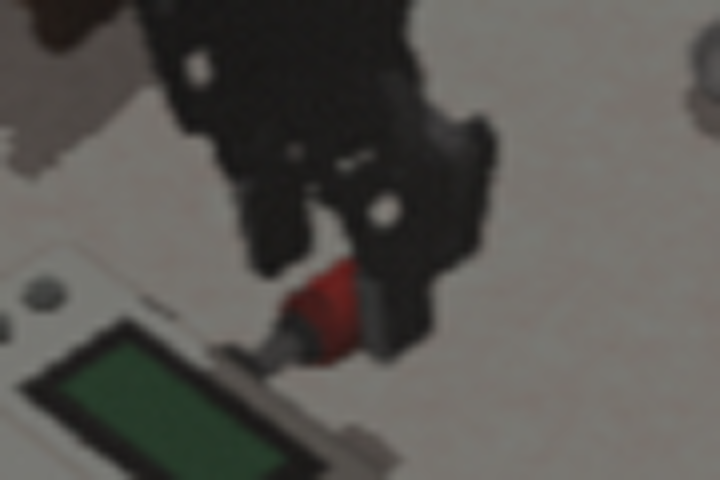

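>>> jog_arm --rows '[{"x":0,"y":0,"z":4,"ax":0,"ay":0,"az":0,"fingers":46},{"x":0,"y":0,"z":0,"ax":0,"ay":0,"az":0,"fingers":15},{"x":0,"y":0,"z":0,"ax":0,"ay":0,"az":0,"fingers":15},{"x":0,"y":0,"z":0,"ax":0,"ay":0,"az":0,"fingers":15},{"x":0,"y":0,"z":0,"ax":0,"ay":0,"az":0,"fingers":15},{"x":0,"y":0,"z":0,"ax":0,"ay":0,"az":0,"fingers":15},{"x":0,"y":0,"z":0,"ax":0,"ay":0,"az":0,"fingers":15},{"x":0,"y":0,"z":0,"ax":0,"ay":0,"az":0,"fingers":15}]' --force 40

```text
t: 5.2
eef_pos: [0.5288, -0.2691, 0.0064]
tool_rot: [0.002, 0.999, 0.048, 0.001]
contact_force: [0.5, -6.2, -1.4]
gripper_width: 0.282
grasp_force: 39.3
```

>>> jog_arm --rows '[{"x":-5,"y":0,"z":0,"ax":0,"ay":0,"az":0,"fingers":15},{"x":-5,"y":0,"z":0,"ax":0,"ay":0,"az":0,"fingers":15},{"x":-5,"y":0,"z":0,"ax":0,"ay":0,"az":0,"fingers":15},{"x":-5,"y":0,"z":0,"ax":0,"ay":0,"az":0,"fingers":15},{"x":-5,"y":0,"z":0,"ax":0,"ay":0,"az":0,"fingers":15},{"x":-5,"y":0,"z":0,"ax":0,"ay":0,"az":0,"fingers":15},{"x":0,"y":0,"z":0,"ax":0,"ay":0,"az":0,"fingers":15},{"x":0,"y":0,"z":0,"ax":0,"ay":0,"az":0,"fingers":15}]'

```text
t: 6.0
eef_pos: [0.4987, -0.2722, 0.0064]
tool_rot: [0.002, 0.999, 0.048, 0.001]
contact_force: [0.7, -6.8, -0.8]
gripper_width: 0.28
grasp_force: 40.1
```

```bash
python3 - <<'E'
from h import *
state()
from station import bot
import cv2
for n in("top","scene"):
    c=bot.read_camera(n)
    h=cv2.cvtColor(c["pixels"],cv2.COLOR_RGB2HSV)
    k,l,s,ce=cv2.connectedComponentsWithStats(cv2.inRange(h,(0,150,40),(8,255,255)))
    print(n,[(s[i].tolist(),ce[i].round(1).tolist(),at(c,*ce[i],.05).round(4)) for i in range(1,k) if s[i][4]>8])
E
```

```text
t 6.0 pos [ 0.4987 -0.2722  0.0064] F [ 0.7 -6.8 -0.8] w 0.27977876398230794 40.14392137527466
shift mm tool [ 30.8  -2.7 -18.6] turn deg [ 0.21 -0.09 -0.04]
top []
scene [([161, 63, 5, 4, 14], [162.6, 64.6], array([ 0.5451, -0.6705,  0.05  ]))]
```

>>> jog_arm --rows '[{"x":0,"y":0,"z":0,"ax":0,"ay":0,"az":0,"fingers":70},{"x":0,"y":0,"z":0,"ax":0,"ay":0,"az":0,"fingers":70},{"x":0,"y":0,"z":0,"ax":0,"ay":0,"az":0,"fingers":70},{"x":0,"y":0,"z":0,"ax":0,"ay":0,"az":0,"fingers":70},{"x":0,"y":0,"z":0,"ax":0,"ay":0,"az":0,"fingers":70},{"x":0,"y":0,"z":-10,"ax":0,"ay":0,"az":0,"fingers":70},{"x":0,"y":0,"z":-20,"ax":0,"ay":0,"az":0,"fingers":70},{"x":0,"y":0,"z":-30,"ax":0,"ay":0,"az":0,"fingers":70}]'

```text
t: 6.9
eef_pos: [0.4973, -0.2684, 0.0659]
tool_rot: [-0.001, 0.999, 0.049, -0.001]
contact_force: [0.4, -1.4, -0.0]
gripper_width: 0.814
grasp_force: 0.0
```

>>> jog_arm --rows '[{"x":0,"y":0,"z":-40,"ax":0,"ay":0,"az":0,"fingers":70},{"x":0,"y":0,"z":-40,"ax":0,"ay":0,"az":0,"fingers":70},{"x":0,"y":0,"z":-40,"ax":0,"ay":0,"az":0,"fingers":70},{"x":-20,"y":40,"z":0,"ax":0,"ay":0,"az":0,"fingers":70},{"x":-20,"y":40,"z":0,"ax":0,"ay":0,"az":0,"fingers":70},{"x":-20,"y":40,"z":0,"ax":0,"ay":0,"az":0,"fingers":70},{"x":0,"y":0,"z":0,"ax":0,"ay":0,"az":0,"fingers":70},{"x":0,"y":0,"z":0,"ax":0,"ay":0,"az":0,"fingers":70}]'

```text
t: 7.7
eef_pos: [0.4495, -0.3953, 0.1864]
tool_rot: [0.0, 0.999, 0.047, 0.0]
contact_force: [-0.2, 1.1, 0.4]
gripper_width: 0.821
grasp_force: 0.0
```

```bash
python3 - <<'E'
from h import *
state()
from station import bot
import cv2
for n in("top","scene"):
    c=bot.read_camera(n)
    if n=="scene": cv2.imwrite("pics/s6.png",c["pixels"][...,::-1])
    h=cv2.cvtColor(c["pixels"],cv2.COLOR_RGB2HSV)
    for lo,hi in (((0,150,40),(8,255,255)),((100,140,50),(130,255,255))):
        k,l,s,ce=cv2.connectedComponentsWithStats(cv2.inRange(h,lo,hi))
        print(n,[(s[i].tolist(),ce[i].round(1).tolist(),at(c,*ce[i],.05).round(4)) for i in range(1,k) if s[i][4]>20])
E
```

```text
t 7.7 pos [ 0.4495 -0.3953  0.1864] F [-0.2  1.1  0.4] w 0.8206564918188971 0.0
shift mm tool [  91.2 -120.8  161.4] turn deg [ 0.01 -0.01 -0.1 ]
top [([438, 204, 12, 13, 125], [443.1, 210.2], array([ 0.4995, -0.2701,  0.05  ]))]
top [([0, 40, 58, 81, 682], [40.7, 91.2], array([0.7852, 0.6168, 0.05  ])), ([256, 185, 12, 13, 108], [261.4, 191.3], array([0.5478, 0.1175, 0.05  ]))]
scene [([258, 127, 8, 8, 40], [261.3, 130.4], array([ 0.4966, -0.2716,  0.05  ]))]
scene [([352, 236, 12, 11, 79], [357.7, 241.2], array([0.5452, 0.1158, 0.05  ]))]
```

View pics/s6.png

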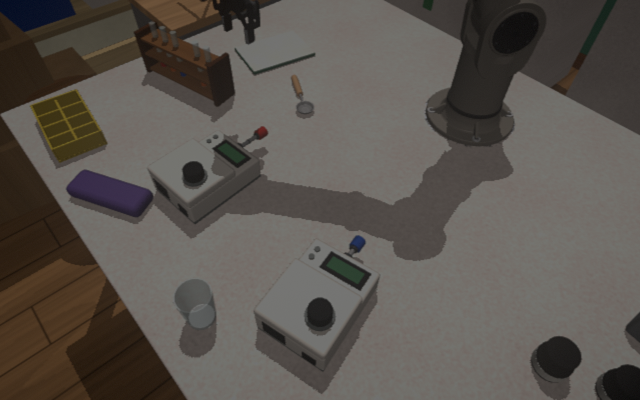

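The red knob is now at (261,131), about 29.6 mm further out. The blue knob has not moved, at (357,241). The gripper is clear of everything.

```bash
python3 -c "
from station import bot
print(bot.hand_in())"
```

```text
the job is handed in; nothing more can be done
None
```

I pulled the red-knobbed rod out about 30 mm to its middle click and let go; by the last pictures it stays there, the blue-knobbed rod has not moved, the gripper is clear, and the job is handed in (no verdict came back).

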